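Set out a carving place round the limestone block

ROBOT

A 6-joint arm with a two-finger parallel gripper is mounted at the origin on a cart in front of the work surface, level with it; the furniture and walls round the work are solid. World frame = base frame: x ahead of the robot, y to its left, z up, the work surface at z = 0. Lengths are in m, angles in rad, forces in N, time in s.
With the tool pointing down it reaches from about 0.375 to 0.9 m from the base axis. Payload 3.1 kg.
Tool frame: the origin (TCP) lies where the fingers leave the gripper's body, on its centre line; the fingertips stand 70 mm ahead of it and the grasp point (between the pads) lies 51 mm ahead of it; z points along the fingers, y is the line along which they close (so a half turn about z gives the same grasp; the last joint's range is limited). The gripper opens to 87 mm and grips with 3 to 60 N. Pads are 19 mm wide; open, the fingers measure 117 mm over their backs; the gripper's body (75 mm by 190 mm) begins 51 mm behind the grasp point.
Start: joints at [1.145, 0.527, 1.433, -0, 1.181, -0.178], TCP at [0.153, 0.606, 0.292] pointing down, gripper open.
Joint ranges: [-3.08, 3.08], [-0.75, 2.2], [0.22, 2.44], [-1.43, 4.57], [0, 2.65], [-2.85, 2.85]. Speed limits (rad/s): [2.79, 2.79, 3.14, 3.14, 3.14, 3.14].

INTERFACE

Orientations are given as a unit quaternion [x, y, z, w].
In Python, from rig import robot gives the robot as it stands.
- The arm moves only by the tool send_rows, never from a script. Its argument "deltas" is text: rows parted by semicolons, each of 7 numbers parted by spaces: the shift along the tool's x, y, z in mm, then the turn, a rotation vector about the tool's x, y, z in degrees, then the opening, from 0 (shut) to 1 (fully open). A call has 1 to 10 rows; each row shifts and turns the commanded pose from where the row before left it, along the tool's axes as they then stand; what a row does not reach is not made up. A row lasts 1/8 s, in which the tool goes at most 62.5 mm and 10.7 degrees, less where a joint would pass 70% of its speed; a pose out of reach is approached as far as the arm can. A call is refused whole if a number of a shift passes 62.5 or a number of a turn 10.7, either way. A call with a gripper value outside its range is refused whole. The fingers move at their own pace and stop on an object; "newtons" is the grip in N (left out, the last holds). Time passes only in rows, so rows that do not move let the fingers close. It gives the time, the measured TCP pose, the force, the opening and the grip force at its end, in the units of the state.
- robot.get_obs(): the state, without advancing time (a new reading comes with each control period).
- robot.camera(name): name is "scene" or "side" or "wrist"; returns a dict with "image" (420x560x3 uint8, red, green, blue), "depth" (420x560 float32, m along the optical axis (not along the pixel's ray), 0 where there is no reading), "fovy" (degrees; the focal length in pixels is half the picture's height over the tangent of half this angle, whatever the lens; pixels are square), "cx", "cy" (the principal point, pixels), "k1" (the pictures are not rectified: a ray, as slopes to the right and down, at radius r is drawn at 1 + k1 r^2 times it, then the intrinsics apply), "rvec" (rotation vector, rad) and "tvec" (3), from world to camera coordinates, as OpenCV has them. Camera axes: x right, y down, z forward; pixel columns grow to the right and rows downward; lengths in m; the calibration is good to about 2 mm. A picture is of the moment at which its call begins.
- robot.hand_in(): hands the job in; it is judged then, once.
Trained networks look in the newest picture that a camera, given by its name, has taken for a name from the list of things; names that differ only in an ending like _2 or _b are one class to them, and where a whole thing is asked for, a point or a joint stands for the part that bears it (a point fixed in the world has none). Each returns a list of dicts, best first, with "p" (0 to 1); they miss things now and then, are a little off and sometimes report something else, mostly with a low value. They report only what shows in the picture. A call takes as long as a camera call. They do not tell look-alikes from the thing itself.
- robot.find_in(camera, thing): "box" ([left, top, right, bottom] in pixels, round what is visible of it).
- robot.cut_out(camera, thing): "region" (420x560 bool, what is visible of it) and "box" ([left, top, right, bottom] in pixels, round what is visible of it).
The state is a dict: "time": time; "q": joint angles; "joint_velocities": joint speeds; "joint_torque": joint torques, N m; "position": TCP position; "tool_rot": TCP orientation; "ft_force": force on the tool from outside, world axes, zero at the start; "moment": the same for the moment, N m; "grip_width": finger opening in m; "grip_force": force on a finger pad.
Only numpy, scipy, OpenCV 4.12 (cv2) and the standard library are available. Lean on these libraries where they do the work, as an engineer would, in place of code of your own. Each camera call takes 0.05 s, during which the arm holds its last target. There are 200 camera calls.

TASK

Set up the carving place round the flat limestone block, working from the block's own sides and leaving the block where it is: stand the small white pot upright to the left of the block, in line with the middle of its left end, with a 90 mm gap between them, and lay the wooden wedge flat, midway in that gap and parallel to the block's left end. Stand the tape measure to the right of the block, in line with the middle of its right end and with its long side parallel to it, leaving a 50 mm gap, and set the squared piece of limestone centred on top of the block. Leave the two irregular broken stones alone.

Things in the scene. Friction and masses are not known exactly. Their poses are not given: they have to be found in the camera images.
- block: Flat limestone block, level top, about 60 (x) x 85 (y) x 42 mm high, 0.9 kg, on the left part of the bench; not to be moved. Origin: centre of its underside; y points to its left end (as the robot sees it), x to its back; turned by at most 0.25 rad. End faces 42.5 mm from the origin.
- pot: Small plain white plastic pot, round, open at the top, 64 mm across the rim, about 52 mm across the foot, 50 mm high, light (some 0.08 kg). It may be gripped across its outside below the rim. Origin: centre of its underside, z up.
- wedge: Beech wedge lying flat, 34 mm wide (x) and 110 mm long (y), level underside. Its top slopes along y: thin edge about 4 mm high at -y, rising evenly to the thick end, 26 mm high, at +y; 15 mm high in the middle, centre of mass 13 mm toward the thick end. Origin: centre of its underside. Which end points to the back does not matter.
- tape: Pocket tape measure standing upright, yellow case with a dark square on its side, 62 mm high, 34 mm thick along x and 66 mm long along y (its long side); a small flat hook sticks out about 14 mm past the case at the +y end, 6 mm above the bench. Origin: underside of the case, at its middle (the hook not counted). About 0.25 kg. Which way the hook points does not matter.
- stone: Squared limestone piece with chipped edges, roughly a cube, about 45 (x) x 60 (y) x 55 mm high, about 0.32 kg; to stand centred on the block, either way round. It then reaches 97 mm above the bench, which hinders work low down next to the block. Origin: centre of its underside.
- chunk: Irregular broken stone, 63 x 52 x 42 mm, lying between the supplies on the right part of the bench. Bystander: leave it alone. Origin: centre of its underside. (A raised shelf runs along the back of the bench from x = 0.68 m for y above -0.1 m: swing past its end close to the robot.)
- rubble: Irregular broken stone, 61 x 74 x 46 mm, at the left near the club hammer. Bystander: leave it alone. Origin: centre of its underside.
Mind the look-alikes: they are no part of the job. Leave any pink look-alike of the stone alone.

How it is judged:
By the outcome, as a careful person would: the job done as asked, in the order asked, and still so for the second after the job is handed in, with the robot touching nothing.
It also fails if it takes over 134 s, if anything falls off the work surface, if the arm or the gripper's body presses on something with over 40 N, if the wrist force passes 120 N, or if a joint passes its speed limit or range.

## Working session

There is one attempt and no reset: what is moved stays moved. The work goes in short steps, Python scripts to look and compute and a tool call to move; the robot and the scene stay as the last step left them, time stands still between calls to the robot, and variables do not carry over. Pictures are saved under pics/ and viewed, at most 14 in all, crops included, and the job is handed in when it is done.

Besides the shell and the picture viewer there is one more tool, called as name(argument=value, ...), one argument or row to a line, values as JSON. send_rows: Moves the arm, as the interface text tells. Its arguments: {"type":"object","properties":{"deltas":{"type":"string"},"newtons":{"type":"number"}},"required":["deltas"]}

```bash
mkdir -p pics; cat > h.py <<'E'
import numpy as np, cv2
from scipy.spatial.transform import Rotation as R
from rig import robot
def cam(n): return robot.camera(n)
def cloud(c):
    f=c["image"].shape[0]/2/np.tan(np.radians(c["fovy"])/2)
    K=np.array([[f,0,c["cx"]],[0,f,c["cy"]],[0,0,1.]])
    v,u=np.mgrid[0:420,0:560].astype(float)
    p=cv2.undistortPoints(np.stack([u.ravel(),v.ravel()],1)[:,None],K,np.array([c["k1"],0,0,0,0.]))[:,0].reshape(420,560,2)
    d=c["depth"]; P=np.stack([p[...,0]*d,p[...,1]*d,d],-1)
    Rm=cv2.Rodrigues(np.array(c["rvec"],float))[0]
    W=(P-np.array(c["tvec"]).ravel())@Rm
    W[d<=0]=np.nan
    return W
def save(c,n): cv2.imwrite("pics/"+n+".png",c["image"][...,::-1])
E
python3 - <<'E'
from h import *
o=robot.get_obs(); print(o["time"],o["position"],o["tool_rot"],o["grip_width"])
for n in ["scene","side","wrist"]:
    c=cam(n); save(c,n+"0"); W=cloud(c)
    print(n,c["fovy"],c["rvec"],c["tvec"])
    for t in ["block","pot","wedge","tape","stone","chunk","rubble"]:
        for r in robot.cut_out(n,t)[:3]:
            m=r["region"]; w=W[m]; w=w[~np.isnan(w[:,0])]
            if len(w): print(t,round(r["p"],2),np.array(r["box"]).round(), np.median(w,0).round(3),np.percentile(w,5,0).round(3),np.percentile(w,95,0).round(3))
im=np.hstack([cv2.imread("pics/scene0.png"),cv2.imread("pics/side0.png")])
cv2.imwrite("pics/both.png",cv2.resize(im,(800,300)))
E
```

```text
0.0 [0.15301671 0.60536919 0.29128727] [ 1.23574368e-01  9.92334716e-01 -1.04387618e-03 -3.13387929e-04] 0.08682987031804383
scene 48.38992138048184 [ 2.13699189 -1.32585348  0.45100504] [-0.20613406  0.41079343  1.15112499]
block 0.71 [199. 186. 232. 214.] [0.467 0.218 0.039] [0.444 0.182 0.004] [0.508 0.26  0.045]
pot 0.93 [314. 240. 332. 266.] [ 0.458 -0.149  0.027] [ 0.417 -0.175  0.001] [ 0.473 -0.124  0.049]
wedge 0.8 [358. 257. 376. 297.] [ 0.435 -0.297  0.013] [ 0.395 -0.326  0.002] [ 0.479 -0.267  0.024]
stone 0.83 [340. 208. 360. 234.] [ 0.571 -0.187  0.048] [ 0.558 -0.207  0.008] [ 0.611 -0.168  0.054]
stone 0.6 [380. 224. 409. 245.] [ 0.574 -0.324  0.047] [ 0.558 -0.354  0.005] [ 0.596 -0.292  0.061]
stone 0.58 [422. 214. 451. 242.] [ 0.652 -0.417  0.048] [ 0.638 -0.441  0.007] [ 0.691 -0.393  0.054]
chunk 0.52 [348. 240. 371. 257.] [ 0.504 -0.237  0.027] [ 0.492 -0.257  0.005] [ 0.527 -0.213  0.038]
rubble 0.74 [158. 137. 174. 154.] [0.61  0.511 0.031] [0.594 0.49  0.018] [0.63  0.541 0.044]
side 54.59383796241837 [ 0.09511296  2.8118447  -1.33186574] [ 0.53640265 -0.011
[... 211 characters left out ...]

wedge 0.49 [290. 161. 312. 173.] [ 0.452 -0.283  0.014] [ 0.406 -0.318  0.005] [ 0.488 -0.259  0.025]
tape 0.56 [257. 146. 270. 170.] [ 0.587 -0.306  0.042] [ 0.563 -0.343  0.009] [ 0.613 -0.291  0.063]
stone 0.85 [255. 173. 274. 193.] [ 0.594 -0.168  0.04 ] [ 0.567 -0.201  0.003] [ 0.62  -0.159  0.055]
stone 0.59 [240. 139. 253. 159.] [ 0.662 -0.4    0.039] [ 0.641 -0.44   0.002] [ 0.681 -0.39   0.055]
stone 0.49 [270. 135. 282. 151.] [ 0.533 -0.432  0.041] [ 0.511 -0.469  0.009] [ 0.556 -0.422  0.056]
rubble 0.86 [250. 345. 271. 373.] [0.62 0.53 0.03] [0.597 0.496 0.01 ] [0.642 0.551 0.043]
wrist 62.13214196781599 [-2.30856584 -1.79947053 -0.23495701] [-0.62386445 -0.03125469  0.38899064]
```

View pics/scene0.png

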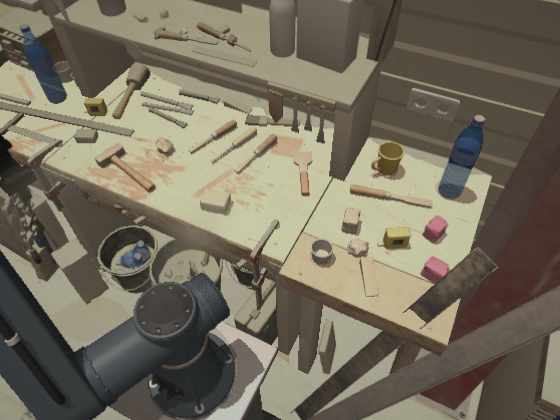

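View pics/side0.png

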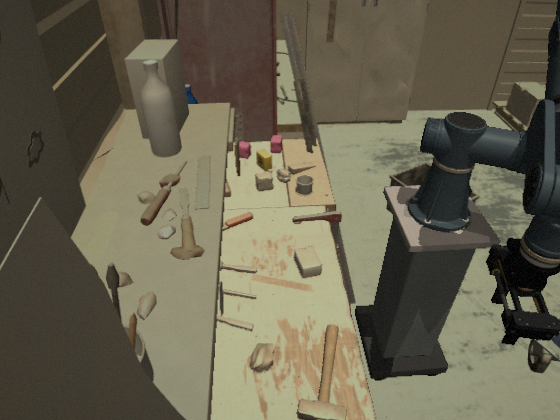

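The scene shows the block at (215,201), the pot at (321,251), the wedge at (367,277), the tape at (398,236) and the cream stone at (351,220). The pink look-alikes are at (436,228) and (436,268), and a second yellow tape-like thing is at (95,106). The side view agrees. Next I look at the block with the wrist camera.

```bash
cat >> h.py <<'E'
def yawof(o):
    M=R.from_quat(o["tool_rot"]).as_matrix(); return np.degrees(np.arctan2(M[1,1],M[0,1]))
def go(*pts):
    """pts: (x,y,z,yawdeg or None). shift given in tool axes at start of each leg, then the turn"""
    o=robot.get_obs(); p=np.array(o["position"]); M=R.from_quat(o["tool_rot"]).as_matrix(); y=yawof(o)
    tilt=np.degrees(np.arccos(-M[2,2])); print("t",round(o["time"],2),"now",p.round(4),"yaw",round(y,1),"tilt",round(tilt,2),"q",np.round(o["q"],2),"w",round(o["grip_width"],4))
    for x in pts:
        yr=np.radians(y); ty=np.array([np.cos(yr),np.sin(yr),0]); tz=np.array([0,0,-1.]); tx=np.cross(ty,tz)
        d=np.array(x[:3])-p; s=1000*np.array([d@tx,d@ty,d@tz])
        dy=0 if x[3] is None else (x[3]-y+90)%180-90
        print("to",np.round(x[:3],4),"shift",s.round(1),"rows",int(np.ceil(np.linalg.norm(s)/55)),"then tool-z turn",round(-dy,1))
        p=np.array(x[:3]); y+=dy
E
python3 - <<'E'
from h import *
c=cam("wrist"); Rm=cv2.Rodrigues(np.array(c["rvec"]))[0]; C=-Rm.T@np.array(c["tvec"]).ravel()
o=robot.get_obs(); M=R.from_quat(o["tool_rot"]).as_matrix()
print("cam in tool",M.T@(C-o["position"]),"axis",M.T@Rm[2], "right",M.T@Rm[0])
# heights map from first scene: what stands around the targets
for n in ["scene","side"]:
    W=cloud(cam(n)).reshape(-1,3); m=(W[:,0]>.38)&(W[:,0]<.62)&(W[:,1]>.05)&(W[:,1]<.6)&(W[:,2]>.012)&(W[:,2]<.25)
    h=np.zeros((13,28),int); 
    for a in W[m]: i,j=int((a[0]-.38)//.02),int((a[1]-.05)//.02); h[i,j]=max(h[i,j],int(a[2]*1000))
    print(h)
go((.42,.22,.30,90),(.42,.22,.30,90))
E
```

```text
cam in tool [ 0.07051413 -0.00107667 -0.09145918] axis [-2.57168728e-01 -5.34667924e-05  9.66366515e-01] right [1.15044993e-03 9.99999273e-01 3.61484481e-04]
[[ 0  0  0  0  0  0  0  0  0  0  0  0  0  0  0  0  0  0  0  0  0  0  0  0
   0  0  0  0]
 [ 0  0  0  0  0  0  0  0  0  0  0  0  0  0  0  0  0  0  0  0  0  0  0  0
   0  0  0  0]
 [ 0  0  0  0  0  0  0  0  0  0  0  0  0  0  0  0  0  0  0 23 24 19  0  0
   0  0  0  0]
 [ 0  0  0  0  0  0 40 44 45 45 46  0  0  0  0  0  0  0  0 25 26 25 28 29
  25 18  0  0]
 [ 0  0  0  0  0  0 45 45 46 44 44  0  0  0  0  0  0  0  0  0  0 20 20 24
  24 26 26 26]
 [ 0  0  0  0  0  0 45 46 47 45 46 36  0  0  0  0  0  0  0  0  0  0  0  0
   0 19 26 25]
 [ 0  0  0  0  0  0 42 43 42 41 34  0  0  0  0  0  0  0  0  0  0  0  0  0
   0  0  0  0]
 [ 0  0  0  0  0  0  0  0  0  0  0  0  0  0  0  0  0  0  0  0  0  0  0  0
   0  0  0  0]
 [ 0  0  0  0  0  0  0  0  0  0  0  0  0  0  0  0  0  0  0  0  0  0  0  0
   0  0  0  0]
 [ 0  0  0  0  0  0  0  0  0  0  0  0  0  0  0  0  0  0  0  0  0  0  0  0
   0  0  0  0]
 [ 0  0  0  0  0  0  0  0  0  0  0  0  0  0  0  0  0
[... 918 characters left out ...]
 0  0  0]
 [ 0  0  0  0  0  0  0  0  0  0  0  0  0  0  0  0  0  0  0  0  0  0  0  0
   0  0  0  0]
 [ 0  0  0  0  0  0  0  0  0  0  0  0  0  0  0  0  0  0  0  0  0  0  0  0
   0  0  0  0]
 [ 0  0  0  0  0  0  0  0  0  0  0  0  0  0  0  0  0  0  0  0  0  0 30 28
  29  0  0  0]
 [ 0  0  0  0  0  0  0  0  0  0  0  0  0  0  0  0  0  0  0  0  0 24 41 45
  43 23  0  0]
 [ 0  0  0  0  0  0  0  0  0  0  0  0  0  0  0  0  0  0  0  0  0  0  0  0
   0  0  0  0]]
t 1.35 now [0.1533 0.6059 0.2923] yaw 75.8 tilt 0.0 q [ 1.14  0.53  1.43 -0.    1.18 -0.18] w 0.087
to [0.42 0.22 0.3 ] shift [-353.2 -308.7   -7.7] rows 9 then tool-z turn -14.2
to [0.42 0.22 0.3 ] shift [0. 0. 0.] rows 0 then tool-z turn -0.0
```

send_rows(
  deltas="-39 -34 -1 0 0 0 1;-39 -34 -1 0 0 0 1;-39 -34 -1 0 0 0 1;-39 -34 -1 0 0 0 1;-39 -34 -1 0 0 0 1;-39 -34 -1 0 0 0 1;-39 -34 -1 0 0 0 1;-39 -34 -1 0 0 -7 1;-39 -34 -1 0 0 -7 1;0 0 0 0 0 0 1",
)

```text
time: 2.6
position: [0.4264, 0.2248, 0.3017]
tool_rot: [0.004, 1.0, 0.0, 0.001]
ft_force: [0.1, -0.8, 0.2]
grip_width: 0.0868
grip_force: 0.0
```

```bash
cat >> h.py <<'E'
def seg(n,t,k=1):
    c=cam(n); W=cloud(c); out=[]
    for r in robot.cut_out(n,t)[:k]:
        w=W[r["region"]]; w=w[~np.isnan(w[:,0])]; out.append((r,w))
    return c,W,out
def rect(w,lo,hi=9):
    """minAreaRect of points in height band -> centre, sizes, angle (deg) of the long side"""
    p=w[(w[:,2]>lo)&(w[:,2]<hi)]
    d=np.linalg.norm(p[:,:2]-np.median(p[:,:2],0),axis=1); p=p[d<np.percentile(d,99.5)]
    (cx,cy),(a,b),th=cv2.minAreaRect((p[:,:2]*1000).astype(np.float32))
    if a<b: a,b,th=b,a,th+90
    return np.round([cx/1000,cy/1000],4),np.round([a,b],1),round((th+90)%180-90,1),round(float(np.median(p[:,2])),4)
E
python3 - <<'E'
from h import *
go()
c,W,s=seg("wrist","block"); save(c,"block")
for r,w in s:
    print(r["p"],r["box"]); 
    for lo in (.008,.03,.038): print(rect(w,lo))
    np.save("blk.npy",w)
E
```

```text
t 2.6 now [0.4264 0.2248 0.3017] yaw 89.5 tilt 0.16 q [ 0.25  0.32  1.77 -0.    1.05 -1.31] w 0.0868
0.89 [240.4, 192.5, 321.7, 261.3]
(array([0.4774, 0.2235]), array([84.4, 59.7]), -76.8, 0.0404)
(array([0.4777, 0.2234]), array([84.3, 59.5]), -77.3, 0.0405)
(array([0.4781, 0.2229]), array([82.8, 57.4]), -77.1, 0.0406)
```

View pics/block.png

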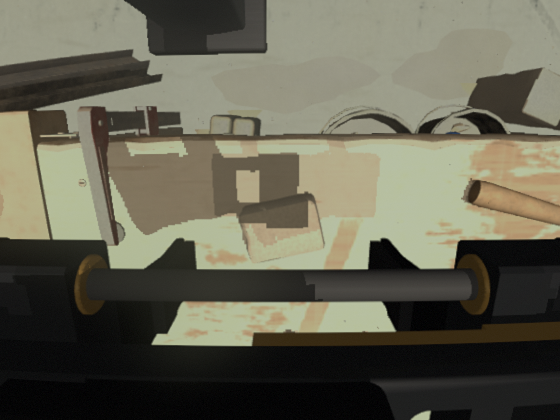

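The block is at (280,228), seen from the robot side, with its top clear. A clamp is at (100,180) and the hammer handle at (520,200).

```bash
python3 - <<'E'
from h import *
c=cam("wrist");W=cloud(c)
for u,v in [(100,110),(110,180),(115,235),(150,115),(60,180),(280,140),(350,140),(420,140),(470,190),(20,180)]: print(u,v,W[v-2:v+3,u-2:u+3].reshape(-1,3).mean(0).round(3))
go((.42,-.24,.30,90))
E
```

```text
100 110 [ 0.337 -0.143 -0.326]
110 180 [nan nan nan]
115 235 [0.489 0.027 0.006]
150 115 [ 0.351  0.029 -0.14 ]
60 180 [ 0.423 -0.036 -0.001]
280 140 [ 0.382  0.224 -0.028]
350 140 [ 0.382  0.307 -0.024]
420 140 [ 0.381  0.389 -0.019]
470 190 [0.437 0.445 0.004]
20 180 [ 0.423 -0.086 -0.001]
t 2.75 now [0.4228 0.2273 0.3011] yaw 89.8 tilt 0.06 q [ 0.26  0.32  1.78  0.    1.05 -1.31] w 0.0871
to [ 0.42 -0.24  0.3 ] shift [   0.9 -467.3    1.1] rows 9 then tool-z turn -0.2
```

send_rows(
  deltas="1 -52 0 0 0 0 1;1 -52 0 0 0 0 1;1 -52 0 0 0 0 1;1 -52 0 0 0 0 1;1 -52 0 0 0 0 1;1 -52 0 0 0 0 1;1 -52 0 0 0 0 1;1 -52 0 0 0 0 1;0 -46 0 0 0 0 1;0 0 0 0 0 0 1",
)

```text
time: 4.0
position: [0.4147, -0.2367, 0.3014]
tool_rot: [0.003, 1.0, -0.001, 0.001]
ft_force: [-0.2, 0.3, 0.1]
grip_width: 0.0868
grip_force: 0.0
```

```bash
python3 - <<'E'
from h import *
go()
c=cam("wrist"); save(c,"sup"); W=cloud(c)
for t in ["pot","wedge","tape","stone","chunk"]:
    for r in robot.cut_out("wrist",t)[:3]:
        w=W[r["region"]]; w=w[~np.isnan(w[:,0])]
        if len(w)<50: continue
        zm=np.percentile(w[:,2],98)
        print(t,round(r["p"],2),np.round(r["box"]),"all",rect(w,.004),"top",rect(w,zm*.7), "zmax",zm.round(3), "rgb",c["image"][r["region"]].mean(0).round())
E
```

```text
t 4.0 now [ 0.4147 -0.2367  0.3014] yaw 89.7 tilt 0.11 q [-0.75  0.32  1.78 -0.    1.04 -2.32] w 0.0868
pot 0.68 [336. 184. 397. 246.] all (array([ 0.4451, -0.1519]), array([63.8, 62.2]), -64.2, 0.0361) top (array([ 0.4452, -0.1518]), array([63.8, 62. ]), -64.2, 0.0476) zmax 0.049 rgb [141. 130. 106.]
wedge 0.79 [195. 153. 267. 255.] all (array([ 0.4408, -0.2985]), array([106.6,  34.5]), 29.9, 0.0142) top (array([ 0.4677, -0.283 ]), array([44.4, 34.5]), 30.4, 0.0211) zmax 0.025 rgb [137. 126.  97.]
tape 0.69 [174. 305. 242. 346.] all (array([ 0.5833, -0.326 ]), array([66.5, 34.2]), -62.4, 0.0553) top (array([ 0.503 , -0.2837]), array([226.6,  60.2]), -27.7, 0.0584) zmax 0.06 rgb [141. 132.  77.]
stone 0.7 [301. 301. 348. 333.] all (array([ 0.5699, -0.1896]), array([46.3, 22.7]), 89.5, 0.0475) top (array([ 0.5703, -0.1884]), array([43.9, 22.2]), 89.7, 0.0502) zmax 0.053 rgb [147. 139. 110.]
stone 0.61 [109. 256. 132. 271.] all (array([ 0.5127, -0.4335]), array([25.6,  4.9]), 64.6, 0.0146) top (array([ 0.5139, -0.4327]), array([18.8,  3. ]), 73.8, 0.02) zmax 0.024 rgb [105.  66.  64.]
chunk 0.81 [257. 241. 310. 269.] all (array([ 0.4519, -0.2258]), array([135.2,  56.4]), -10.4, 0.0264) top (array([ 0.4471, -0.2404]), array([132.3,  49.2]), 2.4, 0.0299) zmax 0.036 rgb [165. 154. 124.]
chunk 0.59 [173. 303. 243. 346.] all (array([ 0.5832, -0.3257]), array([66. , 34.2]), -62.4, 0.0551) top (array([ 0.5842, -0.3262]), array([64.7, 34.1]), -60.8, 0.0584) zmax 0.06 rgb [141. 132.  77.]
```

View pics/sup.png

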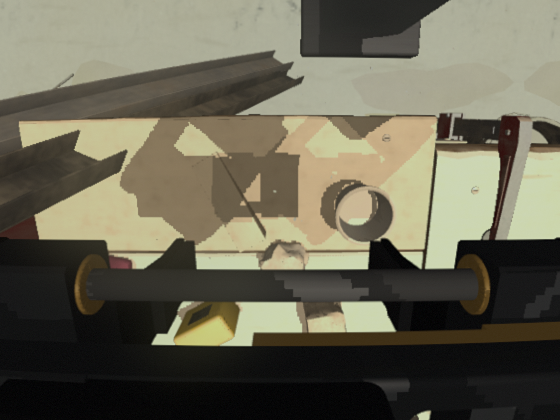

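The wrist view shows the pot at (365,213), the wedge at (240,200), the chunk at (285,255), the tape at (208,325) and the stone at (323,318). They agree with the scene camera, so I go for the pot.

```bash
python3 - <<'E'
from h import *
go((.4452,-.1518,.17,12.9),(.4452,-.1518,.079,12.9))
E
```

```text
t 4.3 now [ 0.4138 -0.233   0.3012] yaw 89.9 tilt 0.05 q [-0.75  0.31  1.79  0.    1.04 -2.32] w 0.0867
to [ 0.4452 -0.1518  0.17  ] shift [-31.3  81.3 131.2] rows 3 then tool-z turn 77.0
to [ 0.4452 -0.1518  0.079 ] shift [ 0.  0. 91.] rows 2 then tool-z turn -0.0
```

send_rows(
  deltas="-10 27 44 0 0 0 1;-10 27 44 0 0 0 1;-11 27 43 0 0 0 1;0 0 0 0 0 10 1;0 0 0 0 0 10 1;0 0 0 0 0 10 1;0 0 0 0 0 10 1;0 0 0 0 0 10 1;0 0 0 0 0 10 1;0 0 0 0 0 10 1",
)

```text
time: 5.55
position: [0.4452, -0.1529, 0.1705]
tool_rot: [0.577, 0.817, 0.0, 0.0]
ft_force: [0.1, -0.6, 0.2]
grip_width: 0.0873
grip_force: 0.0
```

send_rows(
  deltas="0 0 0 0 0 7 1;0 0 0 0 0 0 1;0 0 0 0 0 0 1",
)

```text
time: 5.92
position: [0.4452, -0.1535, 0.1704]
tool_rot: [0.623, 0.782, 0.0, 0.0]
ft_force: [-0.1, -0.1, 0.9]
grip_width: 0.0867
grip_force: 0.0
```

```bash
python3 - <<'E'
from h import *
go((.4452,-.1518,.079,12.9))
c,W,s=seg("wrist","pot")
for r,w in s: print(r["p"],r["box"],rect(w,.03))
go((.4452,-.1518,.079,12.9))
E
```

```text
t 5.92 now [ 0.4452 -0.1535  0.1704] yaw 13.0 tilt 0.01 q [-0.57  0.53  1.92 -0.    0.69 -0.8 ] w 0.0867
to [ 0.4452 -0.1518  0.079 ] shift [ 1.6  0.4 91.4] rows 2 then tool-z turn 0.1
0.81 [235.1, 172.2, 336.5, 266.5] (array([ 0.4463, -0.151 ]), array([63.7, 63.4]), 82.8, 0.0476)
t 6.03 now [ 0.4452 -0.1537  0.1703] yaw 12.9 tilt 0.0 q [-0.57  0.53  1.92 -0.    0.69 -0.8 ] w 0.0871
to [ 0.4452 -0.1518  0.079 ] shift [ 1.9  0.5 91.3] rows 2 then tool-z turn -0.0
```

send_rows(
  deltas="1 0.5 30 0 0 0 1;1.5 0.5 31 0 0 0 1;0 0 30 0 0 0 1;0 0 0 0 0 0 1;0 0 0 0 0 0 0;0 0 0 0 0 0 0;0 0 0 0 0 0 0;0 0 0 0 0 0 0;0 0 0 0 0 0 0",
  newtons=12,
)

```text
time: 7.15
position: [0.4461, -0.1517, 0.0801]
tool_rot: [0.624, 0.782, 0.0, 0.001]
ft_force: [0.5, 0.5, 5.3]
grip_width: 0.0618
grip_force: 12.2
```

```bash
python3 - <<'E'
from h import *
o=robot.get_obs(); print(o["grip_force"],o["ft_force"])
b=np.array([.4777,.2233]);ey=np.array([-.2233,.9748])
T=b+.163*ey; print(T)
go((.4452,-.1518,.2,None),(*T,.2,None),(*T,.081,12.9))
E
```

```text
12.171574428502936 [0.53542318 0.53731532 5.30670085]
[0.4413021 0.3821924]
t 7.15 now [ 0.4461 -0.1517  0.0801] yaw 12.8 tilt 0.12 q [-0.57  0.72  1.97  0.    0.46 -0.79] w 0.0618
to [ 0.4452 -0.1518  0.2   ] shift [ 1.000e-01 -9.000e-01 -1.199e+02] rows 3 then tool-z turn 0
to [0.4413 0.3822 0.2   ] shift [521.6 114.5   0. ] rows 10 then tool-z turn 0
to [0.4413 0.3822 0.081 ] shift [  0.   0. 119.] rows 3 then tool-z turn -0.1
```

send_rows(
  deltas="0 0 -30 0 0 0 0;0 0 -45 0 0 0 0;0 0 -45 0 0 0 0;50 11 0 0 0 0 0;50 11 0 0 0 0 0;50 11 0 0 0 0 0;50 11 0 0 0 0 0;50 11 0 0 0 0 0;50 11 0 0 0 0 0;50 11 0 0 0 0 0",
)

```text
time: 8.4
position: [0.4425, 0.2086, 0.1992]
tool_rot: [0.624, 0.782, -0.0, -0.0]
ft_force: [0.6, -0.4, -0.1]
grip_width: 0.0619
grip_force: 11.9
```

send_rows(
  deltas="50 11 0 0 0 0 0;50 11 0 0 0 0 0;50 11 0 0 0 0 0;22 5 0 0 0 0 0;0 0 0 0 0 0 0;0 0 0 0 0 0 0",
)

```text
time: 9.15
position: [0.4416, 0.3816, 0.1988]
tool_rot: [0.624, 0.781, -0.001, -0.0]
ft_force: [-0.5, -0.4, -1.1]
grip_width: 0.062
grip_force: 11.9
```

```bash
python3 - <<'E'
from h import *
go((.4413,.3822,.085,12.9))
c,W,s=seg("wrist","pot"); save(c,"carry")
for r,w in s: print(r["p"],r["box"],rect(w,.03),np.percentile(w[:,2],[1,99]))
for r in robot.cut_out("wrist","block")[:1]:
    w=W[r["region"]]; w=w[~np.isnan(w[:,0])]; print("blk",r["box"],rect(w,.036,.05))
E
```

```text
t 9.15 now [0.4416 0.3816 0.1988] yaw 12.8 tilt 0.14 q [ 0.52  0.59  1.62 -0.    0.93  0.3 ] w 0.062
to [0.4413 0.3822 0.085 ] shift [  0.7  -0.2 113.8] rows 3 then tool-z turn -0.1
0.6 [203.3, 203.9, 363.6, 332.1] (array([0.4398, 0.3842]), array([63.3, 59.4]), 12.1, 0.1456) [0.1198648  0.21414408]
```

send_rows(
  deltas="1 0 40 0 0 0 0;0 0 40 0 0 0 0;0 0 25 0 0 0 0;0 0 11 0 0 0 0;0 0 0 0 0 0 0;0 0 0 0 0 0 0.85;0 0 0 0 0 0 1;0 0 0 0 0 0 1",
)

```text
time: 10.3
position: [0.4422, 0.3844, 0.0842]
tool_rot: [0.624, 0.782, 0.001, 0.0]
ft_force: [0.1, -0.5, 0.7]
grip_width: 0.0829
grip_force: 0.0
```

send_rows(
  deltas="0 0 -30 0 0 0 1;0 0 -50 0 0 0 1;0 0 -50 0 0 0 1;0 0 -50 0 0 0 1;-30 30 0 0 0 0 1;-30 30 0 0 0 0 1;0 0 0 0 0 0 1;0 0 0 0 0 0 1",
)

```text
time: 11.3
position: [0.5129, 0.3388, 0.2632]
tool_rot: [0.624, 0.781, -0.0, -0.0]
ft_force: [-0.3, -0.8, 0.1]
grip_width: 0.0872
grip_force: 0.0
```

```bash
python3 - <<'E'
from h import *
go()
c,W,s=seg("wrist","pot"); save(c,"potplaced")
for r,w in s: print(r["p"],r["box"],rect(w,.035),np.percentile(w[:,2],[1,99]))
for r in robot.cut_out("wrist","block")[:1]:
    w=W[r["region"]]; w=w[~np.isnan(w[:,0])]; print("blk",r["p"],r["box"],rect(w,.01),rect(w,.034,.05))
E
```

```text
t 11.3 now [0.5129 0.3388 0.2632] yaw 12.8 tilt 0.07 q [0.4  0.55 1.49 0.   1.11 0.18] w 0.0872
0.86 [176.9, 90.1, 255.0, 163.4] (array([0.4414, 0.3833]), array([62.8, 62.8]), -78.1, 0.048) [0.00130226 0.04996242]
blk 0.85 [195.0, 242.2, 256.7, 326.2] (array([0.4738, 0.2722]), array([184.7,  64.2]), -83.0, 0.0402) (array([0.4787, 0.2238]), array([85.3, 58.9]), -77.4, 0.0405)
```

View pics/potplaced.png

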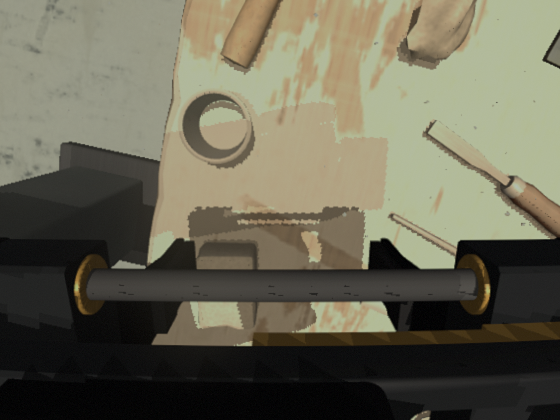

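The pot stands upright at (217,127). By my sums it has a 89.5 mm rim gap and is 1 mm off line. Next is the wedge.

```bash
python3 - <<'E'
from h import *
go((.4508,-.2928,.23,-60))
E
```

```text
t 11.45 now [0.5124 0.3395 0.2632] yaw 12.9 tilt 0.06 q [0.4  0.55 1.49 0.   1.11 0.18] w 0.087
to [ 0.4508 -0.2928  0.23  ] shift [-602.7 -201.    33.2] rows 12 then tool-z turn 72.9
```

send_rows(
  deltas="-50 -17 3 0 0 0 1;-50 -17 3 0 0 0 1;-50 -17 3 0 0 0 1;-50 -17 3 0 0 0 1;-50 -17 3 0 0 0 1;-50 -17 3 0 0 0 1;-50 -17 3 0 0 0 1;-50 -17 3 0 0 0 1;-50 -17 3 0 0 0 1;-50 -16 2 0 0 0 1",
)

```text
time: 12.7
position: [0.4592, -0.1868, 0.2343]
tool_rot: [0.623, 0.782, 0.0, -0.0]
ft_force: [1.5, 0.1, 0.0]
grip_width: 0.0871
grip_force: 0.0
```

send_rows(
  deltas="-50 -16 2 0 0 0 1;-50 -16 2 0 0 0 1;0 0 0 0 0 10 0.7;0 0 0 0 0 10 0.7;0 0 0 0 0 10 0.7;0 0 0 0 0 10 0.7;0 0 0 0 0 10 0.7;0 0 0 0 0 10 0.7;0 0 0 0 0 10 0.7;0 0 0 0 0 3 0.7",
)

```text
time: 13.95
position: [0.4508, -0.2897, 0.2303]
tool_rot: [0.966, 0.257, -0.0, -0.0]
ft_force: [-0.3, -0.2, 0.0]
grip_width: 0.0605
grip_force: 0.0
```

send_rows(
  deltas="0 0 0 0 0 0 0.7;0 0 0 0 0 0 0.7",
)

```text
time: 14.2
position: [0.4507, -0.2902, 0.2303]
tool_rot: [0.966, 0.258, -0.0, -0.0]
ft_force: [-0.2, 0.2, -0.1]
grip_width: 0.0607
grip_force: 0.0
```

```bash
python3 - <<'E'
from h import *
go()
c,W,s=seg("wrist","wedge"); save(c,"wedge")
for r,w in s: print(r["p"],r["box"],rect(w,.003,.04),rect(w,.012,.04),np.percentile(w[:,2],[1,50,99])); 
p=w[(w[:,2]>.003)&(w[:,2]<.04)]; A=np.c_[p[:,:2]-[.44,-.3],np.ones(len(p))]; print(np.linalg.lstsq(A,p[:,2],rcond=None)[0])
m=(W[...,2]>.06)&(W[...,0]>.3)&(W[...,0]<.6)&(W[...,1]>-.45)&(W[...,1]<-.1); q=W[m]; print("high",len(q),q.min(0) if len(q) else "",q.max(0) if len(q) else "")
E
```

```text
t 14.2 now [ 0.4507 -0.2902  0.2303] yaw -60.1 tilt 0.01 q [-0.78  0.49  1.72  0.    0.93  0.27] w 0.0607
0.85 [263.2, 147.8, 305.3, 260.2] (array([ 0.4404, -0.2985]), array([107.6,  34.1]), 29.7, 0.0152) (array([ 0.4577, -0.2885]), array([67.7, 34.1]), 29.6, 0.0187) [-0.00117934  0.01491487  0.02502626]
[0.16281985 0.09427523 0.01364624]
high 89863 [ 0.41530633 -0.37276147  0.06000177] [ 0.59978314 -0.20218708  0.2816766 ]
```

View pics/wedge.png

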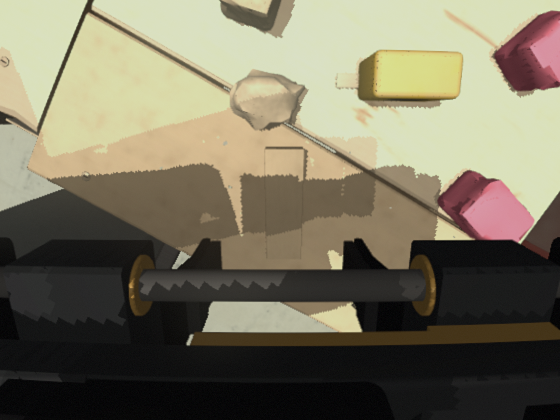

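The wedge is at (285,203) with its thick end up, clear of the chunk at (267,98). The pink stones are well away.

```bash
python3 - <<'E'
from h import *
go((.4496,-.2933,.075,-60.3))
E
```

```text
t 14.3 now [ 0.4507 -0.2905  0.2303] yaw -60.1 tilt 0.0 q [-0.78  0.49  1.72  0.    0.93  0.27] w 0.061
to [ 0.4496 -0.2933  0.075 ] shift [ -2.3   1.9 155.3] rows 3 then tool-z turn 0.2
```

send_rows(
  deltas="-2 2 45 0 0 0 0.7;0 0 45 0 0 0.2 0.7;0 0 40 0 0 0 0.7;0 0 25 0 0 0 0.7;0 0 0 0 0 0 0.7;0 0 0 0 0 0 0;0 0 0 0 0 0 0;0 0 0 0 0 0 0;0 0 0 0 0 0 0",
  newtons=20,
)

```text
time: 15.42
position: [0.4501, -0.2936, 0.0761]
tool_rot: [0.967, 0.255, 0.0, 0.001]
ft_force: [-0.6, 0.4, 4.5]
grip_width: 0.034
grip_force: 20.0
```

```bash
python3 - <<'E'
from h import *
o=robot.get_obs(); print(o["grip_force"],o["ft_force"])
p=np.array(o["position"])[:2]; off=(p-[.440,-.2988]); u=np.array([np.cos(np.radians(29.7)),np.sin(np.radians(29.7))]); a=off@u; print("along",a)
ex=np.array([.9755,.2198]); T=np.array([.459,.3089])+a*ex; print(T)
go((*p,.2,-77.3),(*T,.2,-77.3),(*T,p[0]*0+o["position"][2]+.001,None))
E
```

```text
20.00147164799273 [-0.64194763  0.35947503  4.46067839]
along 0.011311671071016724
[0.47003454 0.31138631]
t 15.43 now [ 0.4501 -0.2936  0.0761] yaw -60.4 tilt 0.08 q [-0.79  0.76  1.8   0.    0.58  0.27] w 0.034
to [ 0.4501 -0.2936  0.2   ] shift [   0.     0.  -123.9] rows 3 then tool-z turn 16.9
to [0.47   0.3114 0.2   ] shift [ 152.5 -585.8    0. ] rows 12 then tool-z turn -0.0
to [0.47   0.3114 0.0771] shift [  0.    0.  122.9] rows 3 then tool-z turn 0
```

send_rows(
  deltas="0 0 -25 0 0 0 0;0 0 -50 0 0 0 0;0 0 -49 0 0 0 0;0 0 0 0 0 8.5 0;0 0 0 0 0 8.4 0;12.7 -48.8 0 0 0 0 0;12.7 -48.8 0 0 0 0 0;12.7 -48.8 0 0 0 0 0;12.7 -48.8 0 0 0 0 0;12.7 -48.8 0 0 0 0 0",
)

```text
time: 16.68
position: [0.4579, -0.0399, 0.1995]
tool_rot: [0.994, 0.11, 0.0, 0.0]
ft_force: [1.0, -0.2, -0.6]
grip_width: 0.0338
grip_force: 20.0
```

send_rows(
  deltas="12.7 -48.8 0 0 0 0 0;12.7 -48.8 0 0 0 0 0;12.7 -48.8 0 0 0 0 0;12.7 -48.8 0 0 0 0 0;12.7 -48.8 0 0 0 0 0;12.7 -48.8 0 0 0 0 0;12.7 -48.8 0 0 0 0 0;0 0 0 0 0 0 0;0 0 0 0 0 0 0",
)

```text
time: 17.8
position: [0.469, 0.3109, 0.199]
tool_rot: [0.994, 0.111, -0.001, 0.0]
ft_force: [0.5, -0.3, -0.9]
grip_width: 0.0338
grip_force: 20.0
```

```bash
python3 - <<'E'
from h import *
go((.4700,.3114,.0775,-77.3))
c,W,s=seg("wrist","wedge")
for r,w in s: print(r["p"],r["box"],rect(w,.12,.2)); 
go((.4700,.3114,.0775,-77.3))
E
```

```text
t 17.8 now [0.469  0.3109 0.199 ] yaw -77.2 tilt 0.09 q [ 0.39  0.57  1.68 -0.    0.9   1.74] w 0.0338
to [0.47   0.3114 0.0775] shift [  1.1  -0.3 121.5] rows 3 then tool-z turn 0.1
0.85 [242.5, 170.5, 322.4, 334.9] (array([0.4702, 0.3105]), array([85.5, 36.8]), 12.6, 0.1422)
t 17.9 now [0.4694 0.31   0.1991] yaw -77.4 tilt 0.08 q [ 0.39  0.57  1.68 -0.    0.9   1.74] w 0.034
to [0.47   0.3114 0.0775] shift [  0.9  -1.2 121.6] rows 3 then tool-z turn -0.1
```

send_rows(
  deltas="1 -0.8 45 0 0 0 0;0 0 45 0 0 0 0;0 0 22 0 0 0 0;0 0 9.5 0 0 0 0;0 0 0 0 0 0 0;0 0 0 0 0 0 0.48;0 0 0 0 0 0 0.48;0 0 -20 0 0 0 0.48;0 0 -50 0 0 0 0.6;0 0 -50 0 0 0 1",
)

```text
time: 19.15
position: [0.4703, 0.3123, 0.1993]
tool_rot: [0.994, 0.111, -0.0, -0.0]
ft_force: [1.4, 0.8, -0.6]
grip_width: 0.0546
grip_force: 0.0
```

send_rows(
  deltas="40 0 -40 0 0 0 1;40 0 -10 0 0 0 1;0 0 0 0 0 0 1;0 0 0 0 0 0 1",
)

```text
time: 19.65
position: [0.5473, 0.3296, 0.2474]
tool_rot: [0.994, 0.111, -0.001, 0.0]
ft_force: [-0.1, -0.3, -0.5]
grip_width: 0.0857
grip_force: 0.0
```

```bash
cat >> h.py <<'E'
B=np.array([.4782,.2235]); BY=np.array([-.2198,.9755]); BX=np.array([.9755,.2198])
def inb(p): d=np.array(p)-B; return np.round(1000*np.array([d@BX,d@BY]),1)
E
python3 - <<'E'
from h import *
c,W,s=seg("wrist","wedge"); save(c,"wplaced")
for r,w in s: R_=rect(w,.003,.04); print(r["p"],r["box"],R_,inb(R_[0]))
for t,lo in [("pot",.035),("block",.034)]:
  for r in robot.cut_out("wrist",t)[:1]:
    w=W[r["region"]]; w=w[~np.isnan(w[:,0])]; R_=rect(w,lo,.06); print(t,r["p"],r["box"],R_,inb(R_[0]))
go((.58,-.32,.26,None))
E
```

```text
0.87 [265.5, 221.6, 300.9, 319.8] (array([0.4606, 0.3086]), array([110.7,  34.1]), 12.5, 0.0187) [ 1.5 86.9]
pot 0.76 [178.3, 250.7, 231.1, 322.5] (array([0.4401, 0.374 ]), array([64.5, 44. ]), -9.6, 0.0459) [ -4.1 155.2]
block 0.64 [323.9, 244.2, 420.4, 310.1] (array([0.4804, 0.2239]), array([83.1, 59.7]), -76.5, 0.0404) [ 2.2 -0.1]
t 19.85 now [0.5472 0.3297 0.247 ] yaw -77.3 tilt 0.14 q [0.37 0.6  1.44 0.   1.11 1.72] w 0.087
to [ 0.58 -0.32  0.26] shift [-111.1  641.   -13. ] rows 12 then tool-z turn 0
```

View pics/wplaced.png

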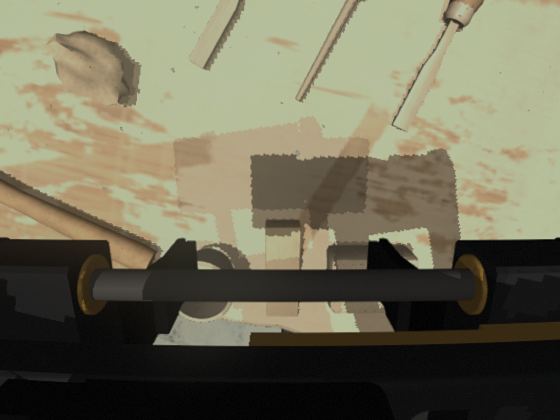

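The wedge is at (283,268), lying flat between the pot and the block, and it measures within about 1 mm of its target. Next is the tape, keeping to the robot side of the shelf.

```bash
python3 - <<'E'
from h import *
go((.47,.2,.25,None),(.47,-.2,.25,None),(.583,-.326,.25,-152.3))
W=cloud(cam("scene")).reshape(-1,3)
m=(W[:,0]>.38)&(W[:,0]<.6)&(W[:,1]>-.06)&(W[:,1]<.16)&(W[:,2]>.01)&(W[:,2]<.3); q=W[m]; print(len(q),q.min(0) if len(q) else "",q.max(0) if len(q) else ""); print(q[::max(1,len(q)//12)].round(3))
E
```

```text
t 19.85 now [0.5472 0.3297 0.247 ] yaw -77.3 tilt 0.14 q [0.37 0.6  1.44 0.   1.11 1.72] w 0.087
to [0.47 0.2  0.25] shift [-103.9  109.5   -3. ] rows 3 then tool-z turn 0
to [ 0.47 -0.2   0.25] shift [-88.1 390.2   0. ] rows 8 then tool-z turn 0
to [ 0.583 -0.326  0.25 ] shift [ 82.5 147.8   0. ] rows 4 then tool-z turn 75.0
205 [0.38055714 0.01070195 0.01084357] [0.50253673 0.02901501 0.03408067]
[[0.494 0.026 0.019]
 [0.488 0.023 0.013]
 [0.469 0.027 0.018]
 [0.467 0.016 0.018]
 [0.449 0.027 0.018]
 [0.444 0.017 0.02 ]
 [0.434 0.015 0.023]
 [0.432 0.011 0.019]
 [0.406 0.027 0.025]
 [0.397 0.025 0.029]
 [0.389 0.025 0.029]
 [0.381 0.023 0.031]
 [0.385 0.013 0.012]]
```

Clamp only 34 mm high; no obstacle.

send_rows(
  deltas="-35 37 -1 0 0 0 1;-35 37 -1 0 0 0 1;-34 36 -1 0 0 0 1;-11 49 0 0 0 0 1;-11 49 0 0 0 0 1;-11 49 0 0 0 0 1;-11 49 0 0 0 0 1;-11 49 0 0 0 0 1;-11 49 0 0 0 0 1;-11 49 0 0 0 0 1",
)

```text
time: 21.15
position: [0.4712, -0.1531, 0.2508]
tool_rot: [0.994, 0.111, -0.0, -0.0]
ft_force: [1.4, 0.2, -0.5]
grip_width: 0.0871
grip_force: 0.0
```

send_rows(
  deltas="-11 49 0 0 0 0 1;21 37 0 0 0 0 0.6;21 37 0 0 0 0 0.6;21 37 0 0 0 0 0.6;20 37 0 0 0 0 0.6;0 0 0 0 0 10 0.6;0 0 0 0 0 10 0.6;0 0 0 0 0 10 0.6;0 0 0 0 0 10 0.6;0 0 0 0 0 10 0.6",
)

```text
time: 22.4
position: [0.5848, -0.3276, 0.2503]
tool_rot: [0.947, -0.322, -0.001, -0.0]
ft_force: [0.4, -0.0, -0.5]
grip_width: 0.0523
grip_force: 0.0
```

send_rows(
  deltas="0 0 0 0 0 10 0.6;0 0 0 0 0 10 0.6;0 0 0 0 0 5 0.6;0 0 0 0 0 0 0.6;0 0 0 0 0 0 0.6",
)

```text
time: 23.02
position: [0.585, -0.3279, 0.2506]
tool_rot: [0.856, -0.517, -0.0, -0.0]
ft_force: [0.5, -0.3, -0.2]
grip_width: 0.0524
grip_force: 0.0
```

```bash
python3 - <<'E'
from h import *
c,W,s=seg("wrist","tape",2); save(c,"tape")
for r,w in s: print(r["p"],r["box"],rect(w,.02,.07),rect(w,.05,.07))
go((.5832,-.3258,.25,None),(.5832,-.3258,.09,None))
E
```

```text
0.63 [255.5, 155.8, 300.7, 236.0] (array([ 0.5866, -0.3284]), array([65.5, 34. ]), -60.1, 0.0586) (array([ 0.5866, -0.3284]), array([65.5, 34. ]), -60.1, 0.0586)
t 23.12 now [ 0.5851 -0.328   0.2507] yaw -152.2 tilt 0.01 q [-0.68  0.63  1.35  0.    1.16  1.98] w 0.0524
to [ 0.5832 -0.3258  0.25  ] shift [-2.8  0.7  0.7] rows 1 then tool-z turn 0
to [ 0.5832 -0.3258  0.09  ] shift [  0.   0. 160.] rows 3 then tool-z turn 0
```

View pics/tape.png

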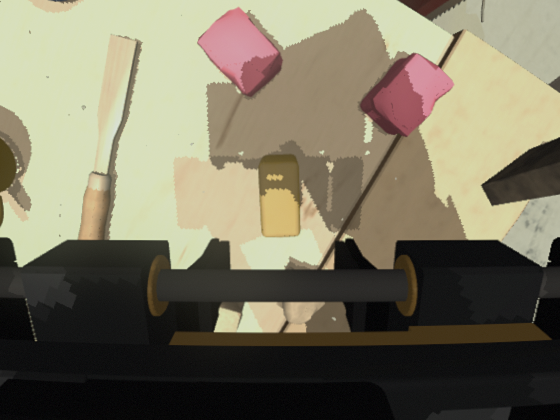

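The tape is at (280,196), well aligned between the fingers, with its hook hidden below. The pink stones at (240,50) and (405,95) are clear.

send_rows(
  deltas="0.8 -0.7 50 0 0 -2 0.6;0 0 50 0 0 0 0.6;0 0 40 0 0 0 0.6;0 0 20 0 0 0 0.6;0 0 0 0 0 0 0.6;0 0 0 0 0 0 0;0 0 0 0 0 0 0;0 0 0 0 0 0 0;0 0 0 0 0 0 0",
  newtons=25,
)

```text
time: 24.25
position: [0.5872, -0.329, 0.0926]
tool_rot: [0.865, -0.502, 0.002, 0.0]
ft_force: [0.8, 0.4, 6.5]
grip_width: 0.0339
grip_force: 25.0
```

```bash
python3 - <<'E'
from h import *
o=robot.get_obs(); print(o["grip_force"],o["ft_force"])
p=o["position"]; T=B-.1095*BY; print(T)
go((*p[:2],.2,None),(.48,-.2,.2,None),(*T,.2,-77.3),(*T,p[2]+.001,None))
E
```

```text
25.00180030698175 [0.76576844 0.40166228 6.52045363]
[0.5022681  0.11668275]
t 24.25 now [ 0.5872 -0.329   0.0926] yaw -150.3 tilt 0.21 q [-0.68  0.84  1.43  0.    0.87  1.95] w 0.0339
to [ 0.5872 -0.329   0.2   ] shift [   0.     0.  -107.4] rows 2 then tool-z turn 0
to [ 0.48 -0.2   0.2 ] shift [-165.2   29.2    0. ] rows 4 then tool-z turn 0
to [0.5023 0.1167 0.2   ] shift [-264.  -176.3    0. ] rows 6 then tool-z turn -73.0
to [0.5023 0.1167 0.0936] shift [  0.    0.  106.4] rows 2 then tool-z turn 0
```

send_rows(
  deltas="0 0 -25 0 0 0 0;0 0 -45 0 0 0 0;0 0 -37 0 0 0 0;-41 7 0 0 0 0 0;-41 7 0 0 0 -7 0;0 0 0 0 0 -10 0;0 0 0 0 0 -10 0;0 0 0 0 0 -10 0;0 0 0 0 0 -10 0;0 0 0 0 0 -10 0",
)

```text
time: 25.5
position: [0.5326, -0.2638, 0.197]
tool_rot: [1.0, -0.026, -0.001, -0.001]
ft_force: [0.6, -0.5, -3.0]
grip_width: 0.0338
grip_force: 25.0
```

send_rows(
  deltas="0 0 0 0 0 -10 0;0 0 0 0 0 -6 0;0 0 0 0 0 0 0",
)

```text
time: 25.88
position: [0.5327, -0.2638, 0.1971]
tool_rot: [0.994, 0.11, -0.001, -0.001]
ft_force: [0.0, -0.4, -4.0]
grip_width: 0.0337
grip_force: 25.0
```

```bash
python3 - <<'E'
from h import *
go((.48,-.2,.2,-77.3),(.5023,.1167,.2,-77.3))
E
```

```text
t 25.88 now [ 0.5327 -0.2638  0.1971] yaw -77.4 tilt 0.11 q [-0.65  0.61  1.6  -0.    0.94  0.7 ] w 0.0337
to [ 0.48 -0.2   0.2 ] shift [-37.5 -73.8  -2.9] rows 2 then tool-z turn -0.1
to [0.5023 0.1167 0.2   ] shift [  91.4 -304.     0. ] rows 6 then tool-z turn -0.0
```

send_rows(
  deltas="-19 -37 -1 0 0 0 0;-19 -37 -2 0 0 0 0;15 -51 0 0 0 0 0;15 -51 0 0 0 0 0;15 -51 0 0 0 0 0;15 -51 0 0 0 0 0;15 -50 0 0 0 0 0;16 -50 0 0 0 0 0;0 0 0 0 0 0 0;0 0 0 0 0 0 0",
)

```text
time: 27.12
position: [0.5016, 0.1161, 0.2006]
tool_rot: [0.994, 0.111, -0.0, 0.0]
ft_force: [0.3, -1.1, -3.0]
grip_width: 0.0341
grip_force: 25.0
```

```bash
python3 - <<'E'
from h import *
c,W,s=seg("wrist","tape",1)
for r,w in s: print(r["p"],r["box"],rect(w,.14,.18))
go((.5023,.1167,.0936,-77.3))
E
```

```text
0.66 [237.3, 191.9, 325.2, 330.5] (array([0.5077, 0.1168]), array([48.4, 34. ]), 12.7, 0.1666)
t 27.23 now [0.5018 0.1151 0.2006] yaw -77.4 tilt 0.04 q [ 0.01  0.52  1.79 -0.    0.83  1.36] w 0.0336
to [0.5023 0.1167 0.0936] shift [  0.8  -1.5 107. ] rows 2 then tool-z turn -0.1
```

send_rows(
  deltas="2 -1 45 0 0 0 0;0 0 40 0 0 0 0;0 0 16 0 0 0 0;0 0 5 0 0 0 0;0 0 0 0 0 0 0;0 0 0 0 0 0 0.6;0 0 0 0 0 0 0.6;0 0 -30 0 0 0 0.6;0 0 -50 0 0 0 1;0 0 -50 0 0 0 1",
)

```text
time: 28.48
position: [0.5036, 0.1177, 0.2265]
tool_rot: [0.994, 0.111, 0.0, -0.0]
ft_force: [0.5, -0.6, -0.1]
grip_width: 0.0647
grip_force: 0.0
```

send_rows(
  deltas="40 0 -20 0 0 0 1;30 0 0 0 0 0 1;0 0 0 0 0 0 1;0 0 0 0 0 0 1",
)

```text
time: 28.98
position: [0.5705, 0.133, 0.2444]
tool_rot: [0.994, 0.111, -0.001, -0.0]
ft_force: [-0.8, 0.2, -1.5]
grip_width: 0.0863
grip_force: 0.0
```

```bash
python3 - <<'E'
from h import *
go((.46,-.1,.25,-77.3),(.55,-.18,.25,None))
c,W,s=seg("wrist","tape",1); save(c,"tplaced")
for r,w in s: R_=rect(w,.04,.07); print(r["p"],r["box"],R_,inb(R_[0]),np.percentile(w[:,2],98))
for r in robot.cut_out("wrist","block")[:1]:
    w=W[r["region"]]; w=w[~np.isnan(w[:,0])]; R_=rect(w,.034,.06); print("b",r["p"],r["box"],R_,inb(R_[0]))
E
```

```text
t 28.98 now [0.5705 0.133  0.2444] yaw -77.3 tilt 0.14 q [ 0.04  0.53  1.58 -0.    1.03  1.39] w 0.0863
to [ 0.46 -0.1   0.25] shift [-159.1  202.9   -5.6] rows 5 then tool-z turn 0.0
to [ 0.55 -0.18  0.25] shift [70.2 97.8  0. ] rows 3 then tool-z turn 0
0.98 [265.1, 223.1, 305.4, 313.8] (array([0.5025, 0.1154]), array([67. , 32.9]), 13.3, 0.0605) [-1.000e-01 -1.108e+02] 0.06199263071011397
b 0.9 [117.6, 222.1, 217.3, 268.6] (array([0.4938, 0.2258]), array([83.7, 30.8]), -78.0, 0.0403) [15.7 -1.2]
```

View pics/tplaced.png

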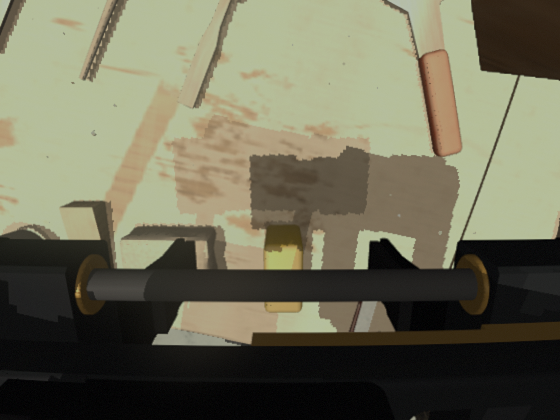

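The tape is upright at (285,268). Measured against the block in the same frame, its centre is 109.6 mm from the block's centre, against 109.5 wanted. Next is the stone.

send_rows(
  deltas="-32 41 -1 0 0 0 1;-32 41 -1 0 0 0 1;-32 41 -1 0 0 0 1;-32 40 -1 0 0 0 1;-31 40 -1 0 0 0 1;25 33 0 0 0 0 1;25 33 0 0 0 0 1;25 33 0 0 0 0 1;0 0 0 0 0 0 1;0 0 0 0 0 0 1",
)

```text
time: 30.38
position: [0.555, -0.1793, 0.2491]
tool_rot: [0.994, 0.111, -0.001, -0.001]
ft_force: [-0.8, 0.2, -0.2]
grip_width: 0.087
grip_force: 0.0
```

```bash
python3 - <<'E'
from h import *
go((.585,-.187,.20,None))
c,W,s=seg("wrist","stone",3); save(c,"stone")
for r,w in s: print(r["p"],r["box"],rect(w,.02,.07),rect(w,.045,.07),c["image"][r["region"]].mean(0).round())
E
```

```text
t 30.38 now [ 0.555  -0.1793  0.2491] yaw -77.3 tilt 0.17 q [-0.5   0.53  1.58  0.    1.04  0.85] w 0.087
to [ 0.585 -0.187  0.2  ] shift [27.5 14.1 49.1] rows 2 then tool-z turn 0
0.92 [512.6, 91.6, 560.0, 167.0] (array([ 0.6627, -0.4023]), array([61.1, 30.6]), 17.3, 0.0371) (array([ 0.6535, -0.3978]), array([33.4, 16. ]), 21.8, 0.0487) [97. 54. 59.]
0.56 [270.1, 119.2, 324.5, 193.0] (array([ 0.5905, -0.1861]), array([58.6, 44.9]), 11.4, 0.0511) (array([ 0.5904, -0.1862]), array([58.4, 44.4]), 12.4, 0.0511) [133. 122.  96.]
```

View pics/stone.png

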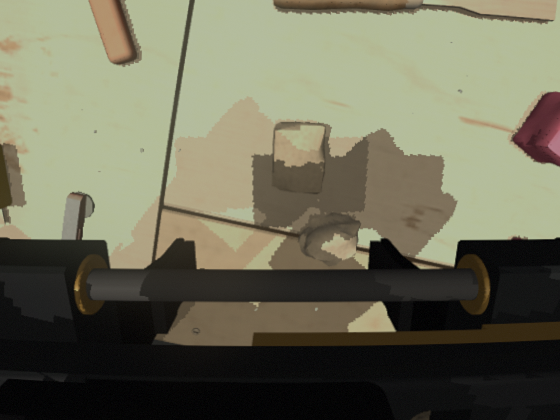

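The cream stone is at (300,157) and the chunk at (332,238). The pink one at (540,130) is a look-alike and stays.

send_rows(
  deltas="17 7 30 0 0 0 0.85;16 7.5 50 0 0 0.7 0.85;0 0 40 0 0 0 0.85;0 0 32 0 0 0 0.85;0 0 15 0 0 0 0.85;0 0 0 0 0 0 0.85;0 0 0 0 0 0 0;0 0 0 0 0 0 0;0 0 0 0 0 0 0;0 0 0 0 0 0 0",
  newtons=30,
)

```text
time: 31.72
position: [0.5917, -0.1864, 0.0835]
tool_rot: [0.995, 0.104, -0.0, -0.001]
ft_force: [-1.1, 2.1, 3.3]
grip_width: 0.0451
grip_force: 30.0
```

```bash
python3 - <<'E'
from h import *
o=robot.get_obs(); print(o["grip_force"],o["ft_force"])
p=o["position"]
go((*p[:2],.23,None),(.48,-.1,.23,12.7),(*B,.23,12.7),(*B,p[2]+.0425,None))
E
```

```text
29.997313551139086 [-1.05889369  2.06598631  3.34769247]
t 31.73 now [ 0.5917 -0.1864  0.0835] yaw -78.0 tilt 0.06 q [-0.49  0.8   1.58  0.    0.76  0.88] w 0.0451
to [ 0.5917 -0.1864  0.23  ] shift [   0.     0.  -146.5] rows 3 then tool-z turn 0
to [ 0.48 -0.1   0.23] shift [ -91.3 -107.7    0. ] rows 3 then tool-z turn 89.3
to [0.4782 0.2235 0.23  ] shift [-316.   -69.4    0. ] rows 6 then tool-z turn -0.0
to [0.4782 0.2235 0.126 ] shift [  0.   0. 104.] rows 2 then tool-z turn 0
```

send_rows(
  deltas="0 0 -25 0 0 0 0;0 0 -50 0 0 0 0;0 0 -50 0 0 0 0;-30 -36 -21 0 0 0 0;-30 -36 0 0 0 0 0;-31 -36 0 0 0 0 0;0 0 0 0 0 -10 0;0 0 0 0 0 -10 0;0 0 0 0 0 -10 0;0 0 0 0 0 -10 0",
)

```text
time: 32.98
position: [0.4799, -0.1002, 0.2285]
tool_rot: [0.897, 0.441, -0.0, -0.0]
ft_force: [1.2, -0.4, -2.9]
grip_width: 0.0448
grip_force: 30.0
```

send_rows(
  deltas="0 0 0 0 0 -10 0;0 0 0 0 0 -10 0;0 0 0 0 0 -10 0;0 0 0 0 0 -10 0;0 0 0 0 0 -10 0;0 0 0 0 0 -0.7 0;45 10 0 0 0 0 0;45 10 0 0 0 0 0;0 0 0 0 0 0 0",
)

```text
time: 34.1
position: [0.4788, -0.0054, 0.2284]
tool_rot: [0.624, 0.782, -0.0, -0.001]
ft_force: [-1.0, 0.2, -3.1]
grip_width: 0.045
grip_force: 30.0
```

```bash
python3 - <<'E'
from h import *
go((*B,.23,12.7),(*B,.127,12.7))
E
```

```text
t 34.1 now [ 0.4788 -0.0054  0.2284] yaw 12.8 tilt 0.13 q [-0.25  0.43  1.86  0.    0.85 -0.47] w 0.045
to [0.4782 0.2235 0.23  ] shift [223.3  50.1  -1.6] rows 5 then tool-z turn 0.1
to [0.4782 0.2235 0.127 ] shift [  0.   0. 103.] rows 2 then tool-z turn -0.0
```

send_rows(
  deltas="45 10 0 0 0 0 0;45 10 0 0 0 0 0;45 10 0 0 0 0 0;45 10 0 0 0 0 0;44 10 -1 0 0 0 0;0 0 0 0 0 0 0;0 0 0 0 0 0 0;0 0 0 0 0 0 0",
)

```text
time: 35.1
position: [0.4797, 0.2202, 0.2296]
tool_rot: [0.625, 0.78, -0.0, -0.0]
ft_force: [0.3, -0.5, -3.0]
grip_width: 0.0447
grip_force: 30.0
```

```bash
python3 - <<'E'
from h import *
c,W,s=seg("wrist","stone",1)
for r,w in s: R_=rect(w,.18,.23); print(r["p"],r["box"],R_,inb(R_[0]))
go((*B,.127,12.7))
E
```

```text
0.98 [225.5, 195.6, 337.3, 334.4] (array([0.4773, 0.2256]), array([46.8, 44.8]), -76.2, 0.1971) [-0.4  2.2]
t 35.2 now [0.4798 0.2202 0.2297] yaw 12.6 tilt 0.02 q [ 0.22  0.49  1.74 -0.    0.92 -0.  ] w 0.045
to [0.4782 0.2235 0.127 ] shift [  3.5  -0.8 102.7] rows 2 then tool-z turn -0.1
```

send_rows(
  deltas="4 -0.8 40 0 0 0 0;0 0 40 0 0 0 0;0 0 15 0 0 0 0;0 0 5 0 0 0 0;0 0 3 0 0 0 0;0 0 0 0 0 0 0;0 0 0 0 0 0 0",
)

```text
time: 36.08
position: [0.4783, 0.2253, 0.1276]
tool_rot: [0.625, 0.781, 0.001, 0.001]
ft_force: [1.2, -0.0, -3.7]
grip_width: 0.0447
grip_force: 30.0
```

```bash
python3 - <<'E'
from h import *
print(robot.get_obs()["ft_force"]); go((*B,.1255,12.7))
E
```

```text
[ 1.17502659 -0.02894434 -3.70170266]
t 36.08 now [0.4783 0.2253 0.1276] yaw 12.7 tilt 0.1 q [0.23 0.66 1.8  0.   0.68 0.01] w 0.0447
to [0.4782 0.2235 0.1255] shift [-1.7 -0.5  2.1] rows 1 then tool-z turn 0.0
```

Still hanging; ease down with a small y correction.

send_rows(
  deltas="-1.2 -0.4 1 0 0 0 0;0 0 1 0 0 0 0;0 0 0.5 0 0 0 0;0 0 0 0 0 0 0;0 0 0 0 0 0 0",
)

```text
time: 36.7
position: [0.4783, 0.2251, 0.1274]
tool_rot: [0.625, 0.781, 0.002, 0.0]
ft_force: [-3.5, 3.7, 18.2]
grip_width: 0.0451
grip_force: 30.0
```

send_rows(
  deltas="0 0 -3 0 0 0 0;-0.5 0 0 0 0 0 0;0 0 1.5 0 0 0 0;0 0 0 0 0 0 0;0 0 0 0 0 0 0",
)

```text
time: 37.33
position: [0.478, 0.2234, 0.1274]
tool_rot: [0.625, 0.781, 0.0, 0.0]
ft_force: [-3.2, -1.3, 15.0]
grip_width: 0.0452
grip_force: 30.0
```

send_rows(
  deltas="0 0 -0.6 0 0 0 0;0 0 0 0 0 0 0;0 0 0 0 0 0 0.7;0 0 0 0 0 0 0.7;0 0 0 0 0 0 0.75;0 0 -30 0 0 0 0.8;0 0 -50 0 0 0 1;0 0 -50 0 0 0 1;0 50 -20 0 0 0 1;0 20 -20 0 0 0 1",
)

```text
time: 38.58
position: [0.5485, 0.2392, 0.2979]
tool_rot: [0.625, 0.781, 0.001, 0.001]
ft_force: [-0.7, 0.5, -0.1]
grip_width: 0.0868
grip_force: 0.0
```

send_rows(
  deltas="-50 0 -10 0 0 0 1;-50 0 -10 0 0 0 1;0 0 0 0 0 0 1;0 0 0 0 0 0 1",
)

```text
time: 39.08
position: [0.5677, 0.1414, 0.3158]
tool_rot: [0.625, 0.781, -0.0, -0.001]
ft_force: [0.2, 0.3, 0.0]
grip_width: 0.0868
grip_force: 0.0
```

```bash
python3 - <<'E'
from h import *
go()
c=cam("wrist"); W=cloud(c); save(c,"final")
for t,lo,hi in [("stone",.08,.11),("block",.03,.047),("pot",.035,.06),("tape",.045,.07),("wedge",.003,.04)]:
  for r in robot.cut_out("wrist",t)[:1]:
    w=W[r["region"]]; w=w[~np.isnan(w[:,0])]
    try: R_=rect(w,lo,hi); print(t,round(r["p"],2),np.round(r["box"]),R_,inb(R_[0]))
    except Exception as e: print(t,e)
E
```

```text
t 39.08 now [0.5677 0.1414 0.3158] yaw 12.7 tilt 0.09 q [ 0.05  0.45  1.51  0.    1.19 -0.17] w 0.0868
stone 0.78 [174.  43. 237. 117.] (array([0.478, 0.222]), array([59.2, 45.3]), -79.0, 0.095) [-0.5 -1.4]
block 0.79 [190.  40. 247. 126.] (array([0.4803, 0.2233]), array([84.8, 58.6]), -78.2, 0.0397) [ 2.  -0.7]
tape 0.75 [181. 170. 254. 210.] (array([0.5023, 0.1165]), array([65. , 33.9]), 14.3, 0.0606) [  -0.  -109.7]
wedge 0.81 [169.   4. 272.  22.] (array([0.4625, 0.3014]), array([108.9,  21.5]), 12.7, 0.0131) [ 1.8 79.4]
```

View pics/final.png

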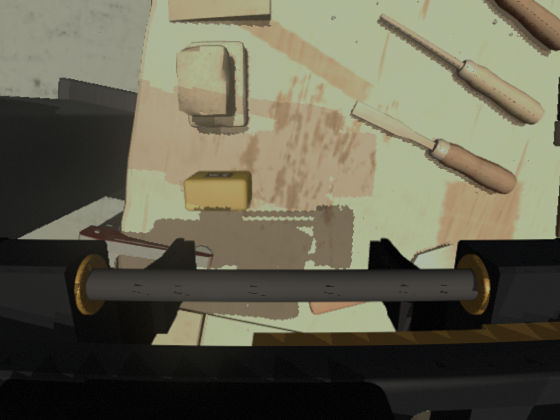

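The stone sits level on the block at (206,82), with the tape at (217,190) and the wedge edge at the top. All of them measure within about 2 mm of target, and the robot is clear.

```bash
python3 -c "
from rig import robot; print(robot.hand_in())"
```

```text
the job is handed in; nothing more can be done
None
```

The job is handed in at about 39 s: pot, wedge, tape and stone were placed in that order, each measuring within about 2 mm of its target, though the pot was only measured right after it was placed.

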